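# Fetch a glaze test tile from its slide-lid box

## Robot

A 6-joint arm with a two-finger parallel gripper is mounted at the origin on a cart in front of the work surface, level with it; the furniture and walls round the work are solid. World frame = base frame: x ahead of the robot, y to its left, z up, the work surface at z = 0. Lengths are in m, angles in rad, forces in N, time in s.
With the tool pointing down it reaches from about 0.35 to 0.775 m from the base axis. Payload 5.5 kg.
Tool frame: the origin (TCP) lies on the front face of the gripper's body, between the roots of the fingers; the fingertips stand 73 mm ahead of it and the grasp point (between the pads) lies 54 mm ahead of it; z points along the fingers, y is the line along which they close (so a half turn about z gives the same grasp; the last joint's range is limited). The gripper opens to 85 mm and grips with 20 to 120 N. Pads are 22 mm wide; open, the fingers measure 114 mm over their backs; the gripper's body (76 mm by 85 mm) begins 54 mm behind the grasp point. The pads swing forward as they close: fully open they stand 13 mm farther back than shut.
Start: joints at [1.198, 0.313, 0.046, 1.304, 0, 1.431], TCP at [0.133, 0.56, 0.304] pointing down, gripper open.
Joint ranges: [-2.76, 2.76], [-0.86, 1.69], [-1.03, 1.26], [-2.2, 2.34], [-1.47, 1.5], [-3.14, 3.14]. Speed limits (rad/s): [2.57, 2.57, 3.14, 3.14, 3.14, 3.14].

## Interface

Orientations are given as a rotation vector (axis times angle).
In Python, from cell import manip gives the robot as it stands.
- The arm moves only by the shell command python3 -m handwheel 'ROWS'. ROWS is a JSON object of lists of equal length, an entry for each row: "hand": the opening, from 0 (shut) to 1 (fully open); "offset": the shift along the tool's x, y, z in mm, a list of three; "yaw": the turn about the tool's z in degrees. A call has exactly 5 rows; each row is the pose to reach, as a shift and turn from the pose commanded when the call began, along the tool's axes at that moment; what a row does not reach only later rows make up. A row lasts 1/10 s, in which the tool goes at most 50 mm and 8.59 degrees, less where a joint would pass 70% of its speed; a pose out of reach is approached as far as the arm can. A call with a gripper value outside its range is refused whole. The fingers move at their own pace and stop on an object; the grip force is fixed at half the most. Time passes only in rows, so rows that repeat a pose let the fingers close, or fill a call up. It gives the time, the measured TCP pose, the force, the opening and the grip force at its end, in the units of the state.
- manip.read_state(): the state, without advancing time (a new reading comes with each control period).
- manip.camera(name): name is "scene" or "top"; returns (picture, depth): 420x560x3 uint8, red, green, blue; 420x560 float32, m along the optical axis (not along the pixel's ray), 0 where there is no reading.
- manip.get_calibration(name): a dict with "mtx" (3x3 intrinsics, pixels), "T" (4x4, takes a point from camera to world coordinates). Camera axes: x right, y down, z forward; pixel columns grow to the right and rows downward; lengths in m; the calibration is good to about 2 mm. A picture is of the moment at which its call begins. get_calibration takes no time and is no camera call.
- manip.finish_job(): hands the job in; it is judged then, once.
Trained networks look in the newest picture that a camera, given by its name, has taken for a name from the list of things; names that differ only in an ending like _2 or _b are one class to them, and where a whole thing is asked for, a point or a joint stands for the part that bears it (a point fixed in the world has none). Each returns a list of dicts, best first, with "score" (0 to 1); they miss things now and then, are a little off and sometimes report something else, mostly with a low value. They report only what shows in the picture. A call takes as long as a camera call. They do not tell look-alikes from the thing itself.
- manip.search_frame(camera, name): "position" ([column, row] in pixels, amid what is visible of it).
- manip.trace(camera, name): "pixels" (420x560 bool, what is visible of it) and "position" ([column, row] in pixels, amid what is visible of it).
- manip.landmark_of(camera, name): "position" ([column, row] in pixels: a listed point, or the origin of a listed thing).
The state is a dict: "t": time; "q": joint angles; "qvel": joint speeds; "tau": joint torques, N m; "position": TCP position; "ee_rot": TCP orientation; "ft_force": force on the tool from outside, world axes, zero at the start; "moment": the same for the moment, N m; "opening": finger opening in m; "gripper_force": force on a finger pad.
Only numpy, scipy, OpenCV 4.12 (cv2) and the standard library are available. Lean on these libraries where they do the work, as an engineer would, in place of code of your own. Each camera call takes 0.05 s, during which the arm holds its last target. There are 200 camera calls.

## Task

Draw the plain sunken lid of the wooden slide box fully open toward the robot by pressing on top of it and pulling, gently: never bear on the box or its lid with more than about 20 N. Then take out the glaze test tile and lay it face up on the bare half of the terracotta kiln bat, side by side with and parallel to the tile already there. Leave that tile and the other things on the table where they are.

Things in the scene. Friction and masses are not known exactly. Their poses are not given: they have to be found in the camera images.
- slide_box: wooden box fixed to the table, 210 x 160 x 70 mm (x, y, z). Origin: centre of its underside. Its x axis points from the end where the lid comes out to the closed rear end. Floor 6 mm thick; side and rear walls 8 mm thick, 70 mm high, front wall only 36 mm high. A lip 5 mm wide runs along the inside top of each side wall, leaving 134 mm free between the lips.
- box_mouth (a point): centre of the box at the height of its rim, 70 mm above the table. The lid's top lies under it, somewhere from 47 to 63 mm above the table (different each time: feel for it). The lid rides on springy runners and gives about 1 mm for each 6 N of press. It drags with about 4 N: under a light touch the fingers slip over it; 10 to 14 N of press carries it along.
- lid (a joint): how far the lid is drawn out along the box's -x, m: 0 shut, 0.12 fully open at its stop. The lid is a plain pale board without grip, 200 x 142 x 5 mm, captive in grooves of the side walls. Shut, it reaches from 104 mm in front of the box's centre to 96 mm behind it; fully open its rear edge is 24 mm in front of the centre. It stays where it is left.
- tile_mid (a point): centre of the pale-blue glaze test tile, 69 x 43 x 10 mm, 34 g; point x runs along its long side, z up. It lies flat in the rear half of the box under the lid, on a cork disc 24 mm across and 20 mm high on the box floor, so its underside starts 26 mm above the table and the room under its sides is free. Hold it across its width.
- kiln_bat: terracotta-coloured kiln bat fixed to the table, a slab 150 x 210 x 12 mm (x, y, z), top at 12 mm. Origin: centre of its underside. The bare half is its -y half.
- bare_half (a point): middle of the bare half of the kiln bat, on its top face; axes as the bat's
- other_tile_mid (a point): centre of the brown glaze test tile, 69 x 42 x 9 mm, loose on the +y half of the bat; point x runs along its long side, which lies roughly along the bat's x
- jar_blue: small glaze jar with a blue band, 48 mm diameter, 58 mm high, standing on the table behind the work. Origin: centre of its underside.
- tape: roll of tan masking tape lying flat, 99 mm diameter, 25 mm high. Origin: centre of its underside.
- kidney: red rubber kidney lying flat, 60 x 92 x 10 mm. Origin: centre of its underside.
Not all that is in view belongs to the job. Leave any purple look-alike of the part that bears other_tile_mid alone.

How it is judged:
On the way, in this order (a step that is already met when the one before it is completed fails the run):
1. the lid is drawn fully open (at least 110 of its 120 mm) (value of joint lid above 0.11 m), for 0.2 s.
2. the tile is lifted clear of the box (height (world z) of tile_mid above 0.08 m), for 0.1 s.
At the end, for the whole second after the job is handed in: The tile lies flat, face up on the kiln bat, released, its centre within 25 mm of the middle of the bare half and its long side within 0.3 rad (17 degrees) of the other tile's; the lid is still open by at least 110 mm (horizontal distance between tile_mid and bare_half below 0.025 m and z of tile_mid in the frame of bare_half between 0.002 and 0.009 m and z of tile_mid in the frame of other_tile_mid below 0.005 m and angle between tile_mid's own z axis and vertical below 0.1 rad and angle between the x axis of tile_mid and the x axis of other_tile_mid, either way round below 0.3 rad and value of joint lid above 0.11 m); the robot touches nothing.
It fails at once if the box or its lid is pressed with more than 22 N (contact force between any of the fingers, the arm and slide_box above 22 N).
It fails at once if the other tile is moved more than 10 mm (distance of other_tile_mid from where it was at the start of the episode above 0.01 m).
It fails at once if the jar, tape or rubber kidney is moved more than 15 mm (distance of any of jar_blue, tape, kidney from where it was at the start of the episode above 0.015 m).
It also fails if it takes over 61 s, if anything falls off the work surface, if the arm or the gripper's body presses on something with over 40 N, if the wrist force passes 120 N, or if a joint passes its speed limit or range.

## Working session

There is one attempt and no reset: what is moved stays moved. The work goes in short steps, Python scripts to look and compute and a shell command to move; the robot and the scene stay as the last step left them, time stands still between calls to the robot, and variables do not carry over. Pictures are saved under pics/ and viewed, at most 10 in all, crops included, and the job is handed in when it is done.

```bash
mkdir -p pics
cat > h.py <<'E'
import numpy as np, cv2
from scipy.spatial.transform import Rotation as R
from cell import manip
def world(cam,px,depth=None,z=None):
    c=manip.get_calibration(cam);K=np.array(c["mtx"]);T=np.array(c["T"])
    px=np.atleast_2d(px).astype(float)
    r=np.c_[px,np.ones(len(px))]@np.linalg.inv(K).T
    if z is None:
        d=depth[px[:,1].round().astype(int),px[:,0].round().astype(int)]
        p=r*d[:,None]; return p@T[:3,:3].T+T[:3,3]
    w=r@T[:3,:3].T; s=(z-T[2,3])/w[:,2]; return w*s[:,None]+T[:3,3]
E
cat > l.py <<'E'
from h import *
np.set_printoptions(precision=4,suppress=True)
for cam in("top","scene"):
    p,d=manip.camera(cam); cv2.imwrite(f"pics/{cam}0.png",p[...,::-1]); np.save(f"{cam}_d.npy",d)
    for n,z in [("slide_box",0),("box_mouth",.07),("kiln_bat",0),("bare_half",.012),("other_tile_mid",.0165),("jar_blue",0),("tape",0),("kidney",0)]:
        for r in manip.landmark_of(cam,n)[:2]: print(cam,n,round(r["score"],2),np.round(r["position"],1),world(cam,r["position"],z=z)[0])
    for n in("slide_box","kiln_bat","other_tile_mid","lid"):
        for r in manip.trace(cam,n)[:2]:
            m=r["pixels"]; v,u=np.nonzero(m&(d>0)); w=world(cam,np.c_[u,v],d)
            zt=np.percentile(w[:,2],90); k=w[abs(w[:,2]-zt)<.006]
            rect=cv2.minAreaRect((k[:,:2]*1000).astype(np.float32))
            print(cam,n,round(r["score"],2),"ztop",zt,"rect",rect)
s=manip.read_state(); print(s)
E
python3 l.py
```

```text
top slide_box 0.78 [254.2 222.2] [0.5272 0.2381 0.    ]
top box_mouth 0.6 [250.8 220.1] [0.5306 0.242  0.07  ]
top kiln_bat 0.66 [402.9 224.9] [ 0.5324 -0.2028  0.    ]
top bare_half 0.6 [422.7 220.4] [ 0.547 -0.258  0.012]
top other_tile_mid 0.75 [359.1 286.5] [ 0.3495 -0.0743  0.0165]
top other_tile_mid 0.7 [382.8 230.6] [ 0.5134 -0.1405  0.0165]
top jar_blue 0.73 [347.3 145.4] [ 0.7661 -0.0332  0.    ]
top jar_blue 0.66 [180.3 191.6] [0.6119 0.4621 0.    ]
top tape 0.55 [184.5 265.5] [0.3934 0.4391 0.    ]
top kidney 0.61 [184.1 193.5] [0.6066 0.4504 0.    ]
top slide_box 0.9 ztop 0.07005933058685514 rect ((532.720947265625, 234.94363403320312), (207.20286560058594, 160.07861328125), 16.738019943237305)
top kiln_bat 0.89 ztop 0.01643827325109304 rect ((529.6920776367188, -206.4066925048828), (149.58316040039062, 209.78675842285156), 15.614892959594727)
top other_tile_mid 0.75 ztop 0.025281479521070693 rect ((510.31884765625, -148.90179443359375), (68.54365539550781, 42.02462387084961), 6.517988204956055)
top other_tile_mid 0.69 ztop 0.013725721584786577 rect ((356.5150146484375, -
[... 1351 characters left out ...]
53369140625, 6.99763298034668), (69.02078247070312, 41.856815338134766), 17.535659790039062)
scene lid 0.95 ztop 0.05265445341440691 rect ((524.2070922851562, 238.59730529785156), (203.63662719726562, 135.53253173828125), 18.549728393554688)
{'t': 1.3, 'q': array([ 1.1984,  0.3132,  0.0461,  1.3036, -0.    ,  1.4312]), 'qvel': array([-0.0003,  0.001 ,  0.0022,  0.0012,  0.0006,  0.0007]), 'tau': array([  0.0002, -48.0475,  29.8808,   0.0006,  -0.    ,   0.    ]), 'position': array([0.1327, 0.5595, 0.3039]), 'ee_rot': array([0.3648, 3.1203, 0.0001]), 'ft_force': array([-0.4287, -0.0402,  0.2726]), 'moment': array([0.0123, 0.0041, 0.0132]), 'gripper_force': 0.0, 'opening': 0.08502620527870913}
```

View pics/top0.png

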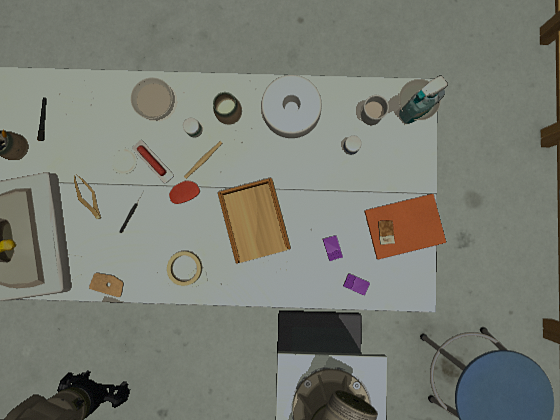

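View pics/scene0.png

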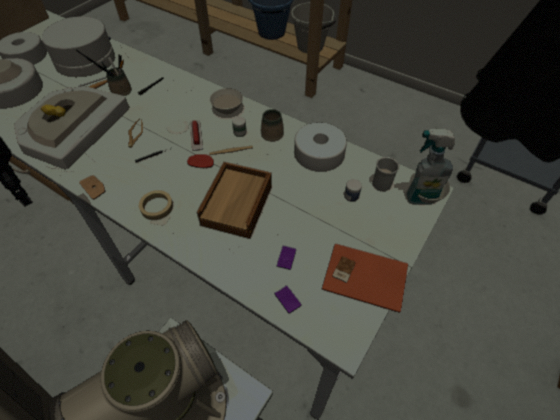

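The top view shows the box at (254,221) and the bat at (405,226) with the brown tile at (386,232). The two purple look-alikes are at (332,247) and (356,284). The box's low end faces the robot and its yaw is about 16.6°. I'm moving over the rear of the lid with the fingers shut.

```bash
python3 -m handwheel '{"hand":[0,0,0,0,0],"offset":[[-45,-17,0],[-90,-34,0],[-135,-51,0],[-180,-68,0],[-225,-85,0]],"yaw":[0,0,0,0,0]}'
python3 -m handwheel '{"hand":[0,0,0,0,0],"offset":[[-45,-17,0],[-90,-34,0],[-135,-51,0],[-180,-68,0],[-225,-85,0]],"yaw":[0,0,0,0,0]}'
python3 -m handwheel '{"hand":[0,0,0,0,0],"offset":[[-30,-10,20],[-65,-23,40],[-65,-23,70],[-65,-23,100],[-65,-23,100]],"yaw":[-7.5,-15,-22.5,-30,-30]}'
cat > st.py <<'E'
from h import *
s=manip.read_state(); Rm=R.from_rotvec(s["ee_rot"]).as_matrix()
np.set_printoptions(precision=4,suppress=True)
B=np.array([.532,.236]); a=np.radians(16.6); bx=np.array([np.cos(a),np.sin(a)]); by=np.array([-bx[1],bx[0]])
p=s["position"]; d=p[:2]-B
print("t",s["t"],"p",p,"box xy",d@bx,d@by,"toolx ang",np.degrees(np.arctan2(Rm[1,0],Rm[0,0])),"zdir",Rm[:,2],"F",s["ft_force"],"op",s["opening"],"gf",s["gripper_force"])
E
python3 st.py
```

```text
t: 1.8
position: [0.3333, 0.4237, 0.3041]
ee_rot: [0.364, 3.12, 0.001]
ft_force: [0.6, 0.4, 0.0]
opening: 0.0122
gripper_force: 0.0
t: 2.3
position: [0.5328, 0.2889, 0.3041]
ee_rot: [0.365, 3.12, 0.001]
ft_force: [0.8, 0.9, -0.8]
opening: 0.0003
gripper_force: 0.0
t: 2.8
position: [0.5871, 0.2517, 0.199]
ee_rot: [0.453, -3.1, 0.002]
ft_force: [-0.2, 0.2, -0.6]
opening: -0.0001
gripper_force: 0.0
t 2.8 p [0.5871 0.2517 0.199 ] box xy 0.05723484615078972 -0.0007201748899013735 toolx ang -163.3745015201487 zdir [-0.0085 -0.0024 -1.    ] F [-0.1549  0.2099 -0.6437] op -0.00013880515095718464 gf 0.0
```

```bash
python3 -m handwheel '{"hand":[0,0,0,0,0],"offset":[[0,0,25],[0,0,45],[0,0,55],[0,0,58],[0,0,58]],"yaw":[0,0,0,0,0]}'
python3 -m handwheel '{"hand":[0,0,0,0,0],"offset":[[0,0,1],[0,0,2],[0,0,3],[0,0,4],[0,0,4]],"yaw":[0,0,0,0,0]}'
python3 -m handwheel '{"hand":[0,0,0,0,0],"offset":[[0,0,1],[0,0,2],[0,0,3],[0,0,4],[0,0,4]],"yaw":[0,0,0,0,0]}'
python3 st.py
```

```text
t: 3.3
position: [0.5895, 0.2532, 0.1468]
ee_rot: [-0.454, 3.108, 0.0]
ft_force: [-0.2, 1.0, 0.7]
opening: 0.0002
gripper_force: 0.0
t: 3.8
position: [0.5892, 0.2529, 0.1419]
ee_rot: [0.455, -3.108, -0.0]
ft_force: [-0.5, 0.2, -0.3]
opening: -0.0004
gripper_force: 0.0
t: 4.3
position: [0.5891, 0.2529, 0.1377]
ee_rot: [0.455, -3.108, -0.0]
ft_force: [-0.8, 0.6, 0.2]
opening: 0.0002
gripper_force: 0.0
t 4.3 p [0.5891 0.2529 0.1377] box xy 0.05957975413263955 -0.00013562766216300518 toolx ang -163.33874710462914 zdir [-0.0003 -0.     -1.    ] F [-0.8199  0.602   0.2039] op 0.00022803529585493752 gf 0.0
```

```bash
python3 -m handwheel '{"hand":[0,0,0,0,0],"offset":[[0,0,1],[0,0,2],[0,0,3],[0,0,4],[0,0,4]],"yaw":[0,0,0,0,0]}' | egrep 'pos|force'
python3 -m handwheel '{"hand":[0,0,0,0,0],"offset":[[0,0,1],[0,0,2],[0,0,3],[0,0,4],[0,0,4]],"yaw":[0,0,0,0,0]}'| egrep 'pos|force'
```

```text
position: [0.5891, 0.2529, 0.1337]
ft_force: [0.3, -0.4, -0.5]
gripper_force: 0.0
position: [0.5892, 0.2529, 0.1297]
ft_force: [-0.4, 0.6, -0.8]
gripper_force: 0.0
```

```bash
python3 -m handwheel '{"hand":[0,0,0,0,0],"offset":[[0,0,0.5],[0,0,1],[0,0,1.5],[0,0,2],[0,0,2]],"yaw":[0,0,0,0,0]}'| egrep 'pos|force'
```

```text
position: [0.5892, 0.2529, 0.1278]
ft_force: [-0.2, 0.2, -0.3]
gripper_force: 0.0
```

```bash
python3 -m handwheel '{"hand":[0,0,0,0,0],"offset":[[0,0,0.5],[0,0,1],[0,0,1.5],[0,0,1.5],[0,0,1.5]],"yaw":[0,0,0,0,0]}'| egrep 'pos|force'
```

```text
position: [0.5892, 0.2529, 0.1264]
ft_force: [0.5, -0.3, 0.0]
gripper_force: 0.0
```

```bash
python3 -m handwheel '{"hand":[0,0,0,0,0],"offset":[[0,0,0.5],[0,0,1],[0,0,1.5],[0,0,1.5],[0,0,1.5]],"yaw":[0,0,0,0,0]}'| egrep 'pos|force'
```

```text
position: [0.5892, 0.2529, 0.1249]
ft_force: [0.1, 0.5, -0.2]
gripper_force: 0.0
```

```bash
python3 -m handwheel '{"hand":[0,0,0,0,0],"offset":[[0,0,0.5],[0,0,1],[0,0,1],[0,0,1],[0,0,1]],"yaw":[0,0,0,0,0]}'| egrep 'pos|force'
```

```text
position: [0.5893, 0.2529, 0.1239]
ft_force: [-0.3, 0.9, 0.2]
gripper_force: 0.0
```

```bash
python3 -m handwheel '{"hand":[0,0,0,0,0],"offset":[[0,0,0.5],[0,0,1],[0,0,1],[0,0,1],[0,0,1]],"yaw":[0,0,0,0,0]}'| egrep 'pos|ft_f'
```

```text
position: [0.5893, 0.2529, 0.1229]
ft_force: [0.1, -0.5, 0.3]
```

```bash
python3 -m handwheel '{"hand":[0,0,0,0,0],"offset":[[0,0,0.5],[0,0,1],[0,0,1],[0,0,1],[0,0,1]],"yaw":[0,0,0,0,0]}'| egrep 'pos|ft_f'
```

```text
position: [0.5893, 0.2529, 0.1219]
ft_force: [0.0, -0.6, 0.3]
```

```bash
python3 -m handwheel '{"hand":[0,0,0,0,0],"offset":[[0,0,0.5],[0,0,1],[0,0,1],[0,0,1],[0,0,1]],"yaw":[0,0,0,0,0]}'| egrep 'pos|ft_f'
```

```text
position: [0.5893, 0.253, 0.121]
ft_force: [0.2, -0.4, 1.9]
```

```bash
python3 -m handwheel '{"hand":[0,0,0,0,0],"offset":[[0,0,0.5],[0,0,1],[0,0,1],[0,0,1],[0,0,1]],"yaw":[0,0,0,0,0]}'| egrep 'pos|ft_f'
```

```text
position: [0.5894, 0.253, 0.1202]
ft_force: [-1.8, -0.5, 5.0]
```

```bash
python3 -m handwheel '{"hand":[0,0,0,0,0],"offset":[[0,0,0.3],[0,0,0.6],[0,0,0.6],[0,0,0.6],[0,0,0.6]],"yaw":[0,0,0,0,0]}'| egrep 'pos|ft_f'
```

```text
position: [0.5895, 0.253, 0.1199]
ft_force: [-1.6, -0.6, 6.3]
```

```bash
python3 -m handwheel '{"hand":[0,0,0,0,0],"offset":[[0,0,0.5],[0,0,1],[0,0,1.4],[0,0,1.4],[0,0,1.4]],"yaw":[0,0,0,0,0]}'| egrep 'pos|ft_f'
```

```text
position: [0.5895, 0.253, 0.1192]
ft_force: [-2.3, -0.9, 10.0]
```

```bash
python3 st.py
```

```text
t 10.3 p [0.5895 0.253  0.1192] box xy 0.05996715224433067 -0.00012527693152343248 toolx ang -163.33641511085233 zdir [ 0.0012  0.0004 -1.    ] F [-2.2807 -0.8708 10.0192] op -0.00018123794069648108 gf 5.114261833950877
```

```bash
python3 -m handwheel '{"hand":[0,0,0,0,0],"offset":[[2,0,0.5],[5,0,0.6],[9,0,0.6],[13,0,0.6],[16,0,0.6]],"yaw":[0,0,0,0,0]}'| egrep 'pos|ft_f'
```

```text
position: [0.577, 0.2492, 0.1197]
ft_force: [3.7, 2.0, 8.0]
```

```bash
python3 -m handwheel '{"hand":[0,0,0,0,0],"offset":[[4,0,0],[8,0,0],[12,0,0],[16,0,0],[20,0,0]],"yaw":[0,0,0,0,0]}'| egrep 'pos|ft_f'
```

```text
position: [0.558, 0.2435, 0.1196]
ft_force: [4.6, 1.6, 8.8]
```

```bash
python3 -m handwheel '{"hand":[0,0,0,0,0],"offset":[[1,0,0.5],[3,0,1],[6,0,1],[9,0,1],[12,0,1]],"yaw":[0,0,0,0,0]}'| egrep 'pos|ft_f'
cat > lid.py <<'E'
from h import *
p,d=manip.camera("top"); cv2.imwrite("pics/lid.png",p[...,::-1])
B=np.array([.532,.236]); a=np.radians(16.6); bx=np.array([np.cos(a),np.sin(a)]); by=np.array([-bx[1],bx[0]])
v,u=np.nonzero(d>0); w=world("top",np.c_[u,v],d); q=np.c_[(w[:,:2]-B)@bx,(w[:,:2]-B)@by]
k=(abs(q[:,1])<.06)&(w[:,2]>.038)&(w[:,2]<.06)
h,e=np.histogram(q[k,0],bins=np.arange(-.3,.12,.01)); print([(round(float(x),2),int(n)) for x,n in zip(e,h) if n])
E
python3 lid.py; python3 st.py
```

```text
position: [0.547, 0.2402, 0.1191]
ft_force: [4.1, 1.5, 11.2]
[(-0.15, 39), (-0.14, 39), (-0.13, 40), (-0.12, 40), (-0.11, 42), (-0.1, 43), (-0.09, 46), (-0.08, 46), (-0.07, 48), (-0.06, 48), (-0.05, 44), (-0.04, 47), (-0.03, 44), (-0.02, 40), (-0.01, 37), (0.0, 28), (0.03, 12), (0.04, 31), (0.05, 1), (0.09, 11)]
t 11.85 p [0.5464 0.24   0.1191] box xy 0.014986011555667927 -0.00024713673252628227 toolx ang -163.3408751405623 zdir [ 0.0084  0.0025 -1.    ] F [ 3.0078  0.9291 12.3126] op -0.00021755713041785295 gf 5.632169034797698
```

```bash
python3 -m handwheel '{"hand":[0,0,0,0,0],"offset":[[4,0,0],[9,0,0],[14,0,0],[19,0,0],[24,0,0]],"yaw":[0,0,0,0,0]}'| egrep 'pos|ft_f'
```

```text
position: [0.5241, 0.2333, 0.1191]
ft_force: [4.6, 2.3, 11.8]
```

```bash
python3 -m handwheel '{"hand":[0,0,0,0,0],"offset":[[5,0,0],[10,0,0],[15,0,0],[20,0,0],[25,0,0]],"yaw":[0,0,0,0,0]}'| egrep 'pos|ft_f'
```

```text
position: [0.5002, 0.2261, 0.1191]
ft_force: [4.3, 0.5, 10.8]
```

```bash
python3 -m handwheel '{"hand":[0,0,0,0,0],"offset":[[5,0,0],[10,0,0],[15,0,0],[19,0,0],[22,0,0]],"yaw":[0,0,0,0,0]}'| egrep 'pos|ft_f'; python3 lid.py; python3 st.py
```

```text
position: [0.479, 0.2198, 0.119]
ft_force: [4.8, 1.8, 11.7]
[(-0.23, 5), (-0.22, 41), (-0.21, 47), (-0.2, 45), (-0.19, 48), (-0.18, 48), (-0.17, 53), (-0.16, 48), (-0.15, 46), (-0.14, 47), (-0.13, 44), (-0.12, 45), (-0.11, 40), (-0.1, 35), (-0.09, 36), (-0.08, 34), (-0.07, 13), (-0.05, 1), (-0.04, 32), (-0.03, 30), (0.01, 1), (0.02, 5), (0.03, 8), (0.04, 9), (0.05, 11), (0.06, 11), (0.07, 5), (0.09, 45)]
t 13.4 p [0.4785 0.2197 0.1189] box xy -0.05590516602484001 -0.00038557114642278587 toolx ang -163.34539262287365 zdir [ 0.0086  0.0024 -1.    ] F [ 2.3046  1.0643 11.9567] op 0.00015812115816058492 gf 6.0086774826049805
```

```bash
python3 -m handwheel '{"hand":[0,0,0,0,0],"offset":[[1,0,0],[2,0,0],[3,0,0],[4,0,0],[5,0,0]],"yaw":[0,0,0,0,0]}'| egrep 'pos|ft_f'
```

```text
position: [0.4753, 0.2186, 0.1192]
ft_force: [6.9, 1.6, 10.5]
```

```bash
python3 -m handwheel '{"hand":[0,0,0,0,0],"offset":[[0,0,-1],[0,0,-3],[0,0,-20],[0,0,-60],[0,0,-100]],"yaw":[0,0,0,0,0]}'| egrep 'pos|ft_f'
python3 -m handwheel '{"hand":[0.5,1,1,1,1],"offset":[[40,0,0],[80,0,0],[120,0,0],[120,0,0],[120,0,0]],"yaw":[0,0,0,0,0]}'| egrep 'pos|ft_f'
python3 lid.py
cat > tile.py <<'E'
from h import *
np.set_printoptions(precision=4,suppress=True)
B=np.array([.532,.236]); a=np.radians(16.6); bx=np.array([np.cos(a),np.sin(a)])
for cam in("top","scene"):
    p,d=manip.camera(cam); cv2.imwrite(f"pics/{cam}1.png",p[...,::-1])
    for r in manip.landmark_of(cam,"tile_mid")[:2]: print(cam,"lm",r["score"],r["position"],world(cam,r["position"],z=.031)[0])
    for n in("tile_mid","other_tile_mid"):
      for r in manip.trace(cam,n)[:3]:
        v,u=np.nonzero(r["pixels"]&(d>0)); w=world(cam,np.c_[u,v],d); zm=np.median(w[:,2])
        k=w[abs(w[:,2]-zm)<.006]; print(cam,n,round(r["score"],2),r["position"],len(k),zm,cv2.minAreaRect((k[:,:2]*1000).astype(np.float32)))
p=cv2.imread("pics/top1.png"); c=cv2.resize(p[160:290,190:330],None,fx=4,fy=4,interpolation=2); cv2.imwrite("pics/box1.png",c)
E
python3 tile.py
```

```text
position: [0.4691, 0.217, 0.2158]
ft_force: [0.6, -0.5, 0.3]
position: [0.3546, 0.1828, 0.216]
ft_force: [0.5, 0.2, 0.6]
[(-0.23, 20), (-0.22, 17), (-0.19, 12), (-0.18, 43), (-0.17, 57), (-0.16, 144), (-0.15, 150), (-0.14, 147), (-0.13, 147), (-0.12, 148), (-0.11, 148), (-0.1, 148), (-0.09, 148), (-0.08, 148), (-0.07, 146), (-0.06, 148), (-0.05, 144), (-0.04, 146), (-0.03, 78), (0.0, 1), (0.01, 7), (0.02, 9), (0.03, 11), (0.04, 12), (0.05, 15), (0.06, 4), (0.07, 5), (0.09, 45)]
top lm 0.89 [250.0, 207.4] [0.5689 0.2493 0.031 ]
top tile_mid 0.57 [251.6, 205.8] 319 0.03532319599143663 ((570.2330322265625, 249.31082153320312), (67.78855895996094, 42.01192092895508), 21.288583755493164)
top other_tile_mid 0.82 [387.0, 230.7] 334 0.02132946724347007 ((510.7583923339844, -148.61427307128906), (67.51591491699219, 45.42189025878906), 3.265174388885498)
top other_tile_mid 0.8 [333.8, 249.8] 306 0.01027068578895085 ((459.66619873046875, 4.342845916748047), (68.85553741455078, 41.11094284057617), 18.28276824951172)
top other_tile_mid 0.73 [355.9, 285.0] 315 0.009374040153061536 ((355.5078125, -66.41375732421875), (66.79312133789062, 43.509586334228516), 67.44902038574219)
scene lm 0.56 [235.7, 191.6] [0.5559 0.2571 0.031 ]
scene tile_mid 0.51 [234.9, 189.1] 241 0.03629071161132935 ((568.9183349609375, 251.03355407714844), (71.11784362792969, 42.189666748046875), 21.00138282775879)
scene other_tile_mid 0.9 [286.7, 300.0] 375 0.010357216337386621 ((354.83770751953125, -64.01300048828125), (68.64160919189453, 40.865596771240234), 67.77644348144531)
scene other_tile_mid 0.73 [286.3, 260.4] 301 0.010663299767624035 ((459.4415588378906, 7.456964492797852), (68.00457000732422, 42.13221740722656), 17.596506118774414)
scene other_tile_mid 0.63 [341.4, 270.7] 296 0.02229372717308975 ((509.11199951171875, -147.3445281982422), (68.82378387451172, 38.83450698852539), 8.24088191986084)
```

View pics/box1.png

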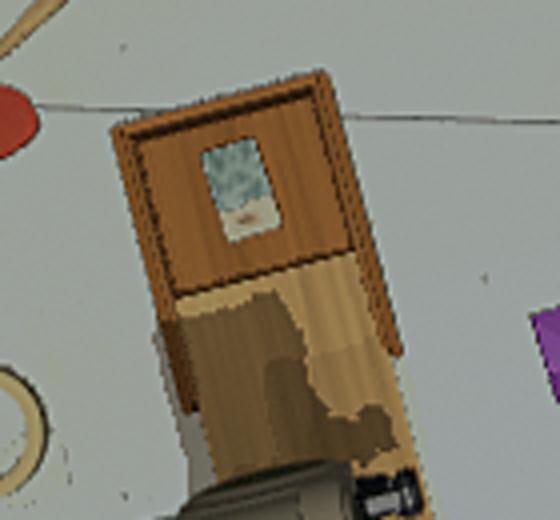

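The lid is open: its rear edge lies at about box x = -0.024. The blue tile is at crop (241,189), roughly parallel to the box. I'm moving above it with the hand at 0.75.

```bash
python3 -m handwheel '{"hand":[0.75,0.75,0.75,0.75,0.75],"offset":[[-48,0.5,0],[-95,1,0],[-142,1.5,0],[-190,2,0],[-225,2.5,0]],"yaw":[0,0,0,0,0]}'| egrep 'pos|ft_f'
python3 -m handwheel '{"hand":[0.75,0.75,0.75,0.75,0.75],"offset":[[0,0,15],[0,0,40],[0,0,60],[0,0,65],[0,0,65]],"yaw":[0,0,0,0,0]}'| egrep 'pos|ft_f'
python3 st.py
cat > pca.py <<'E'
from h import *
# robust orientation: back-project mask outlines at known z, rectangle fit from both cameras
for cam in ("top","scene"):
  manip.camera(cam)
  for n,z in (("tile_mid",.036),("other_tile_mid",.021)):
    for r in manip.trace(cam,n)[:3]:
      v,u=np.nonzero(r["pixels"]); w=world(cam,np.c_[u,v],z=z)[:,:2]*1000
      c=w.mean(0); C=np.cov((w-c).T); e,V=np.linalg.eigh(C); x=V[:,1]*np.sign(V[0,1])
      print(cam,n,round(r["score"],2),c.round(1),"yaw",np.degrees(np.arctan2(x[1],x[0])).round(1),"LxW",np.sqrt(12*e[::-1]).round(1))
E
python3 pca.py
```

```text
position: [0.5732, 0.2506, 0.2156]
ft_force: [-0.2, -0.5, 0.6]
position: [0.5698, 0.2497, 0.1502]
ft_force: [0.1, 0.3, 0.5]
t 16.35 p [0.5698 0.2497 0.1502] box xy 0.040131473058805656 0.0023611895066270386 toolx ang -163.33852099200772 zdir [-0.0023 -0.0006 -1.    ] F [0.1446 0.3355 0.5101] op 0.06408448222841313 gf 0.0
top other_tile_mid 0.69 [ 509.5 -148.7] yaw 6.3 LxW [69.4 43. ]
top other_tile_mid 0.65 [357.3 -65.3] yaw 70.1 LxW [70.4 42.8]
top other_tile_mid 0.63 [492.9 171.4] yaw 15.8 LxW [320.   57.5]
scene tile_mid 0.69 [568.1 249.8] yaw 19.3 LxW [71.5 42. ]
scene other_tile_mid 0.85 [452.6   2.1] yaw 20.6 LxW [65.8 41.2]
scene other_tile_mid 0.81 [350.6 -67.2] yaw 64.5 LxW [69.5 42.4]
```

```bash
python3 -m handwheel '{"hand":[0.75,0.75,0.75,0.75,0.75],"offset":[[0,0,15],[0,0,30],[0,0,45],[0,0,55],[0,0,59]],"yaw":[-2,-2,-2,-2,-2]}'| egrep 'pos|ft_f|open'
```

```text
position: [0.57, 0.2498, 0.0916]
ft_force: [-0.6, -0.4, -0.1]
opening: 0.0637
```

```bash
python3 -m handwheel '{"hand":[0.6,0.5,0.4,0.4,0.35],"offset":[[0,0,0],[0,0,0],[0,0,0],[0,0,0],[0,0,0]],"yaw":[0,0,0,0,0]}'; python3 st.py
```

```text
t: 17.65
position: [0.571, 0.2501, 0.0934]
ee_rot: [-0.509, 3.098, 0.0]
ft_force: [-1.5, -0.2, 4.8]
opening: 0.041
gripper_force: 61.0
t 17.65 p [0.571  0.2501 0.0934] box xy 0.04141272484507534 0.0023457482875895042 toolx ang -161.33945124589684 zdir [ 0.0019  0.0006 -1.    ] F [-1.5096 -0.1953  4.8263] op 0.04103901309766657 gf 61.04856848716736
```

```bash
python3 -m handwheel '{"hand":[0.3,0.3,0.3,0.3,0.3],"offset":[[0,0,-5],[0,0,-20],[0,0,-45],[0,0,-75],[0,0,-110]],"yaw":[0,0,0,0,0]}'
python3 st.py
python3 - <<'E'
from h import *
p,d=manip.camera("scene"); cv2.imwrite("pics/lift.png",cv2.resize(p[60:260,150:350,::-1],None,fx=3,fy=3))
E
```

```text
t: 18.15
position: [0.5694, 0.2496, 0.2022]
ee_rot: [0.509, -3.097, 0.0]
ft_force: [0.3, 0.4, -0.6]
opening: 0.0411
gripper_force: 60.6
t 18.15 p [0.5694 0.2496 0.2022] box xy 0.03973384496396473 0.002320885654153776 toolx ang -161.33919495225564 zdir [-0.0028 -0.0008 -1.    ] F [ 0.2521  0.3805 -0.6027] op 0.041104699294896886 gf 60.59824347496033
```

View pics/lift.png

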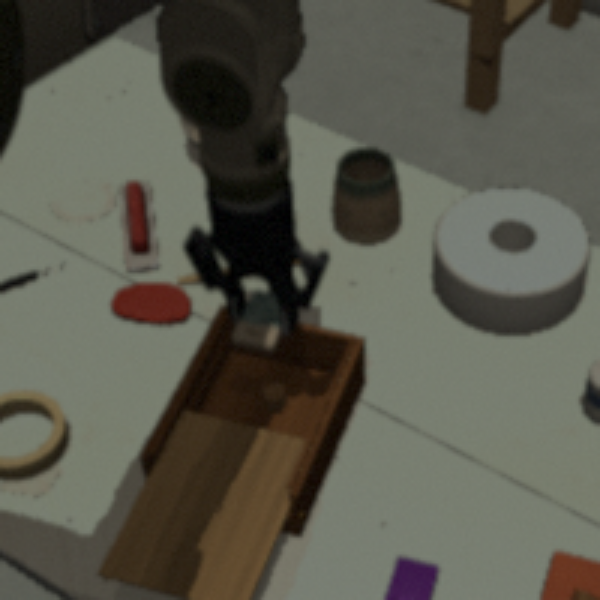

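The tile is held flat between the fingers, at crop (262,320), and the cork disc is bare. I'm carrying it to the bat.

```bash
python3 -m handwheel '{"hand":[0.3,0.3,0.3,0.3,0.3],"offset":[[12,-30,0],[28,-72,0],[45,-115,0],[62,-158,0],[79,-201,0]],"yaw":[0,0,0,0,0]}'|egrep pos
python3 -m handwheel '{"hand":[0.3,0.3,0.3,0.3,0.3],"offset":[[17,-43,0],[34,-86,0],[51,-129,0],[68,-172,0],[85,-215,0]],"yaw":[0,0,0,0,0]}'|egrep pos
python3 -m handwheel '{"hand":[0.3,0.3,0.3,0.3,0.3],"offset":[[14,-36,0],[22,-54,0],[22,-54,0],[22,-54,0],[22,-54,0]],"yaw":[6,12,12,12,12]}'
python3 st.py
cat > bat.py <<'E'
from h import *
for cam in("top","scene"):
    p,d=manip.camera(cam); cv2.imwrite(f"pics/{cam}2.png",p[...,::-1])
    for n,z in(("kiln_bat",.012),("bare_half",.012),("tile_mid",.12)):
        for r in manip.landmark_of(cam,n)[:1]: print(cam,n,r["score"],world(cam,r["position"],z=z)[0].round(4))
    h=cv2.cvtColor(p,cv2.COLOR_RGB2HSV); m=((h[...,0]<11)&(h[...,1]>150)&(h[...,2]>90)).astype(np.uint8)
    n,l,s,c=cv2.connectedComponentsWithStats(m)
    w0=world(cam,c,z=.012); i=min(range(1,n),key=lambda i:1e3 if s[i,4]<200 else np.hypot(*(w0[i,:2]-[.53,-.2])))
    v,u=np.nonzero(l==i); w=world(cam,np.c_[u,v],z=.012); r=cv2.minAreaRect((w[:,:2]*1000).astype(np.float32)); print(cam,"bat rect",r)
E
python3 bat.py
```

```text
position: [0.5593, 0.0326, 0.2022]
position: [0.5475, -0.1985, 0.2023]
t: 19.7
position: [0.5444, -0.2538, 0.2021]
ee_rot: [0.186, -3.136, -0.001]
ft_force: [0.5, 0.4, -0.8]
opening: 0.0414
gripper_force: 60.7
t 19.7 p [ 0.5444 -0.2538  0.2021] box xy -0.1280715430386638 -0.47288842491795685 toolx ang -173.21132628168974 zdir [-0.0006  0.0009 -1.    ] F [ 0.5282  0.3881 -0.7757] op 0.04135530126885607 gf 60.67200422286987
top kiln_bat 0.95 [ 0.5248 -0.1863  0.012 ]
top bare_half 0.93 [ 0.5434 -0.258   0.012 ]
top tile_mid 0.61 [ 0.5375 -0.2631  0.12  ]
top bat rect ((507.0579833984375, -212.8663330078125), (101.09645080566406, 207.273681640625), 15.221760749816895)
scene kiln_bat 0.82 [ 0.5177 -0.2131  0.012 ]
scene bare_half 0.71 [ 0.5439 -0.247   0.012 ]
scene tile_mid 0.8 [ 0.5566 -0.2504  0.12  ]
scene bat rect ((527.7896728515625, -204.48846435546875), (147.84494018554688, 205.22738647460938), 15.210103034973145)
```

```bash
python3 -m handwheel '{"hand":[0.3,0.3,0.3,0.3,0.3],"offset":[[0,0,30],[0,0,60],[0,0,85],[0,0,100],[0,0,110]],"yaw":[0,0,0,0,0]}'|egrep 'pos|ft_f'
python3 -m handwheel '{"hand":[0.3,0.3,0.3,0.3,0.3],"offset":[[0,0,1],[0,0,2],[0,0,3],[0,0,4],[0,0,4]],"yaw":[0,0,0,0,0]}'|egrep 'pos|ft_f'
```

```text
position: [0.5439, -0.2544, 0.0907]
ft_force: [0.2, -0.2, -0.6]
position: [0.5448, -0.2551, 0.0888]
ft_force: [0.0, -0.7, 0.0]
```

```bash
python3 -m handwheel '{"hand":[0.3,0.3,0.3,0.3,0.3],"offset":[[0,0,0.5],[0,0,1],[0,0,1.5],[0,0,2],[0,0,2]],"yaw":[0,0,0,0,0]}'|egrep 'pos|ft_f'
```

```text
position: [0.5445, -0.2549, 0.0861]
ft_force: [0.5, 1.3, -0.0]
```

```bash
python3 -m handwheel '{"hand":[0.3,0.3,0.3,0.3,0.3],"offset":[[0,0,0.5],[0,0,1],[0,0,1.5],[0,0,2],[0,0,2]],"yaw":[0,0,0,0,0]}'|egrep 'pos|ft_f'
```

```text
position: [0.5445, -0.2549, 0.0842]
ft_force: [-0.0, -0.4, -0.9]
```

```bash
python3 -m handwheel '{"hand":[0.3,0.3,0.3,0.3,0.3],"offset":[[0,0,0.5],[0,0,1],[0,0,1.5],[0,0,2],[0,0,2]],"yaw":[0,0,0,0,0]}'|egrep 'pos|ft_f'
```

```text
position: [0.5445, -0.2549, 0.0832]
ft_force: [-1.8, 0.7, 6.0]
```

```bash
python3 -m handwheel '{"hand":[0.3,0.3,0.3,0.3,0.3],"offset":[[0,0,0.5],[0,0,1],[0,0,1.5],[0,0,1.5],[0,0,1.5]],"yaw":[0,0,0,0,0]}'|egrep 'pos|ft_f'
```

```text
position: [0.5445, -0.2549, 0.0831]
ft_force: [-4.8, 2.9, 16.5]
```

```bash
python3 -m handwheel '{"hand":[0.3,0.3,0.3,0.3,0.3],"offset":[[0,0,0.5],[0,0,1],[0,0,1],[0,0,1],[0,0,1]],"yaw":[0,0,0,0,0]}'|egrep 'pos|ft_f'
```

```text
position: [0.5445, -0.2549, 0.0831]
ft_force: [-7.6, 3.6, 22.5]
```

Contact at TCP z = 0.083. I'll unload and then release.

```bash
python3 -m handwheel '{"hand":[0.3,0.3,0.3,0.3,0.3],"offset":[[0,0,-1],[0,0,-2],[0,0,-3],[0,0,-3.5],[0,0,-3.5]],"yaw":[0,0,0,0,0]}'|egrep 'pos|ft_f'
python3 -m handwheel '{"hand":[0.52,0.56,0.6,0.7,0.75],"offset":[[0,0,0],[0,0,0],[0,0,0],[0,0,0],[0,0,0]],"yaw":[0,0,0,0,0]}'|egrep 'pos|ft_f|open|grip'
```

```text
position: [0.5446, -0.255, 0.0832]
ft_force: [-0.1, 0.7, 2.0]
position: [0.5445, -0.2549, 0.0832]
ft_force: [0.3, -0.8, -0.2]
opening: 0.0642
gripper_force: 0.0
```

```bash
python3 -m handwheel '{"hand":[0.75,0.75,0.75,0.75,0.75],"offset":[[0,0,0],[0,0,-10],[0,0,-30],[0,0,-70],[0,0,-110]],"yaw":[0,0,0,0,0]}'|egrep 'pos|ft_f|open'
python3 -m handwheel '{"hand":[0.75,0.75,0.75,0.75,0.75],"offset":[[45,0,-30],[90,0,-30],[130,0,-30],[170,0,-30],[170,0,-30]],"yaw":[0,0,0,0,0]}'|egrep 'pos|ft_f'
python3 lid.py; python3 pca.py; python3 bat.py
python3 - <<'E'
import cv2
a=cv2.imread("pics/top2.png")[170:300,310:460]; cv2.imwrite("pics/place.png",cv2.resize(a,None,fx=4,fy=4))
E
```

```text
position: [0.544, -0.2546, 0.1945]
ft_force: [1.1, -0.6, 0.1]
opening: 0.0645
position: [0.3717, -0.2739, 0.224]
ft_force: [0.7, -0.3, 0.9]
[(-0.23, 66), (-0.22, 156), (-0.21, 149), (-0.2, 154), (-0.19, 151), (-0.18, 148), (-0.17, 149), (-0.16, 150), (-0.15, 150), (-0.14, 150), (-0.13, 145), (-0.12, 150), (-0.11, 149), (-0.1, 149), (-0.09, 148), (-0.08, 147), (-0.07, 148), (-0.06, 148), (-0.05, 147), (-0.04, 144), (-0.03, 76), (0.09, 45)]
top tile_mid 0.62 [ 545.1 -251.3] yaw 2.6 LxW [67.1 42.9]
top other_tile_mid 0.84 [460.7   5.7] yaw 17.5 LxW [67.9 41.6]
top other_tile_mid 0.83 [ 509.6 -150.2] yaw 2.7 LxW [67.5 40.1]
top other_tile_mid 0.81 [357.5 -64.1] yaw 71.8 LxW [69.  41.5]
scene tile_mid 0.41 [ 503.9 -161.6] yaw 14.1 LxW [167.7 138.7]
scene other_tile_mid 0.8 [ 508.3 -147.3] yaw 7.4 LxW [71.2 41.1]
scene other_tile_mid 0.78 [349.9 -67.7] yaw 67.2 LxW [68.9 43. ]
scene other_tile_mid 0.58 [450.    2.4] yaw 18.8 LxW [65.2 38.6]
top kiln_bat 0.66 [ 0.5328 -0.1977  0.012 ]
top bare_half 0.66 [ 0.5461 -0.2671  0.012 ]
top tile_mid 0.64 [ 0.7458 -0.0276  0.12  ]
top bat rect ((529.2252197265625, -206.32159423828125), (146.9828643798828, 207.8984375), 15.48511028289795)
scene kiln_bat 0.82 [ 0.5262 -0.208   0.012 ]
scene bare_half 0.84 [ 0.5408 -0.2552  0.012 ]
scene bat rect ((534.0617065429688, -157.34617614746094), (106.90743255615234, 116.93561553955078), 15.450745582580566)
```

View pics/place.png

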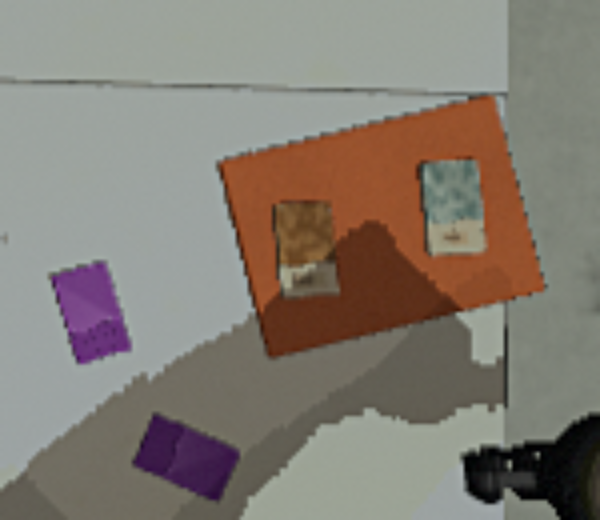

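The blue tile lies face up at crop (453,207), parallel to the brown one at (307,250), near the middle of the bare half. The lid is at its stop, so I'm handing in.

```bash
python3 -c "
from cell import manip
print(manip.finish_job())"
```

```text
the job is handed in; nothing more can be done
None
```

The job is handed in, with no verdict returned: the lid is fully open at its stop, pressed at about 12 N. The blue tile lies face up and parallel to the brown tile, within about 5 mm of the middle of the bare half, and the gripper is clear of everything.

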